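# Slide the loaded bottle carrier into its dock

### The job

Push the tall wooden carrier with its three bottles across the bench into the aluminium dock to the left of it, until its long side stands flush against the stop strip, between the dock's two end arms. Push it with the fingertips low down near its base, so that it slides and does not tip; do not grasp or lift it and do not touch the bottles. Leave the other things on the bench where they are, and finish clear of everything.

Things in the scene. Friction and masses are not known exactly. Their poses are not given: they have to be found in the camera images.
- carrier: Tall loose carrier of light wood, 2 kg with its bottles: a box 84 mm deep (x), 228 wide (y), flat walls from 6 to 106 mm up, on an inset 6 mm foot 56 deep; its narrow ends carry 50 mm wide boards up to 226 mm with a dowel between them over the bottles. Origin at the centre of its underside, z up, +x roughly (within 15 degrees) the dock's +x. Its near long side starts 110 to 200 mm short of the strip, up to 30 mm off the dock's middle line.
- push_side (a point): Middle of the carrier's -x long side (the one away from the dock), 20 mm above the bench: push about here, along +x. It takes roughly 8 to 17 N to slide; the carrier tips if pushed high, so the hand should lean back to keep its body off the upper part. Axes as the carrier's.
- dock: Fixed aluminium dock, 30 mm high: a stop strip 320 mm long (y), 20 thick, and at each end an arm 15 mm wide reaching 70 mm towards -x, 290 mm clear between them. Origin at bench level on the middle of the strip's front (-x) face; +x is the way in, world +y (the robot's left) within 12 degrees. Docked, the carrier's origin is at dock x = -42 mm, y near 0, axes parallel.
- bottle0: One of the three equal amber glass bottles standing loose in the carrier's compartments, 60 mm diameter, 165 mm tall, 0.4 kg. Origin at the centre of its underside, z up its axis. It stands at the carrier's -y end (73 mm from its middle).
- bottle1: One of the three equal amber glass bottles standing loose in the carrier's compartments, 60 mm diameter, 165 mm tall, 0.4 kg. Origin at the centre of its underside, z up its axis. It stands in the carrier's middle compartment.
- bottle2: One of the three equal amber glass bottles standing loose in the carrier's compartments, 60 mm diameter, 165 mm tall, 0.4 kg. Origin at the centre of its underside, z up its axis. It stands at the carrier's +y end (73 mm from its middle).
- beaker: Bystander: empty glass beaker, 68 mm diameter, 95 mm tall; origin at the centre of its underside.
- jar: Bystander: white plastic jar, 64 mm diameter, 100 mm tall; origin at the centre of its underside.
- tipbox: Bystander: white pipette-tip box with a red top, 85 x 120 x 53 mm; origin at the centre of its underside.
Not all that is in view belongs to the job. Several things have the shape of the carrier; the one meant has the colours described above. Leave any blue or turquoise look-alike of the bottle0 alone.

How it is judged:
By the outcome, as a careful person would: the job done as asked, in the order asked, and still so for the second after the job is handed in, with the robot touching nothing.
It also fails if it takes over 38 s, if anything falls off the work surface, if the arm or the gripper's body presses on something with over 40 N, if the wrist force passes 120 N, or if a joint passes its speed limit or range.

### The arm

A 7-joint arm with a two-finger parallel gripper is mounted at the origin on the work surface. World frame = base frame: x ahead of the robot, y to its left, z up, the work surface at z = 0. Lengths are in mm, angles in rad, forces in N, time in s.
With the tool pointing down it reaches from about 425 to 875 mm from the base axis. Payload 9.9 kg.
Tool frame: the origin (TCP) lies at the very end of the fingers, on their centre line; the grasp point (between the pads) lies 19 mm behind it; z points along the fingers, y is the line along which they close (so a half turn about z gives the same grasp; the last joint's range is limited). The gripper opens to 85 mm and grips with 20 to 120 N. Pads are 22 mm wide; open, the fingers measure 114 mm over their backs; the gripper's body (76 mm by 85 mm) begins 54 mm behind the grasp point. The pads swing forward as they close: fully open they stand 13 mm farther back than shut.
Start: joints at [1.233, 0.576, 0.025, 1.437, -0.015, 1.129, -0.057], TCP at [169.486, -653.378, 200.989] pointing down, gripper open.
Joint ranges: [-2.76, 2.76], [-0.34, 2.15], [-1.52, 1.57], [0.19, 2.46], [-1.09, 4.23], [0.17, 1.99], [-2.82, 2.82]. Speed limits (rad/s): [2.22, 2.22, 3.01, 3.01, 3.14, 3.14, 3.14].

### API

Orientations are given as a unit quaternion [w, x, y, z].
In Python, from rig import reach, line_to, set_joints, open_gripper, close, wait, solve_ik, get_state, grab_frame, camera_info, MotionError, sign_off, recognise, outline_of gives the robot as it stands. The module is installed in compiled form; this text tells all that it offers. Calls block until the motion is done:
- reach(position, orientation): joint-space move of the TCP to a pose.
- line_to(position, v=150, attitude=None, guard=None): straight line of the TCP; attitude=None keeps the orientation; v is the mean speed in mm/s. With guard (N) it stops when the force on the tool has changed by that much, and returns True; else False.
- set_joints(angles): joint-space move.
- open_gripper() and close(): open the fingers fully, or close them until they stop; the grip force is fixed at half the most.
- wait(seconds).
- solve_ik(position, orientation): joint angles nearest the present ones, or None.
- get_state(): the state.
- grab_frame(name): name is "scene" or "top" or "wrist"; returns the picture (384x512x3 uint8, red, green, blue); there is no depth.
- camera_info(name): a dict with "K" (3x3 intrinsics, pixels), "D" ([k1, k2, p1, p2, k3] as OpenCV has them; the pictures are not rectified), "rvec" (rotation vector, rad) and "tvec" (3), from world to camera coordinates, as OpenCV has them; the wrist camera has in their place "T_tool_cam" (4x4, takes a point from camera to tool coordinates, whose origin is the TCP and whose axes are the flange's). Camera axes: x right, y down, z forward; pixel columns grow to the right and rows downward; lengths in mm; the calibration is good to about 2 mm. A picture is of the moment at which its call begins: read the wrist's pose just before it. camera_info takes no time and is no camera call.
A pose or a line that the arm cannot do raises MotionError and nothing moves.
- sign_off(): hands the job in; it is judged then, once.
Trained networks look in the newest picture that a camera, given by its name, has taken for a name from the list of things; names that differ only in an ending like _2 or _b are one class to them, and where a whole thing is asked for, a point or a joint stands for the part that bears it (a point fixed in the world has none). Each returns a list of dicts, best first, with "score" (0 to 1); they miss things now and then, are a little off and sometimes report something else, mostly with a low value. They report only what shows in the picture. A call takes as long as a camera call. They do not tell look-alikes from the thing itself.
- recognise(label, camera): "point" ([column, row] in pixels, amid what is visible of it).
- outline_of(label, camera): "mask" (384x512 bool, what is visible of it) and "point" ([column, row] in pixels, amid what is visible of it).
The state is a dict: "clock": time; "q": joint angles; "joint_velocities": joint speeds; "tau": joint torques, N m; "tcp_pos": TCP position; "tool_rot": TCP orientation; "contact_force": force on the tool from outside, world axes, zero at the start; "moment": the same for the moment, N m; "grip_width": finger opening in mm; "grasp_force": force on a finger pad.
Only numpy, scipy, OpenCV 4.12 (cv2) and the standard library are available. Lean on these libraries where they do the work, as an engineer would, in place of code of your own. Each camera call takes 0.05 s, during which the arm holds its last target. There are 200 camera calls.

## Working session

There is one attempt and no reset: what is moved stays moved. The work goes in short steps, each a Python script; the robot and the scene stay as the last script left them, time stands still between calls to the robot, and variables do not carry over. Pictures are saved under pics/ and viewed, at most 10 in all, crops included, and the job is handed in when it is done.

```bash
mkdir -p pics; python3 - <<'E'
from rig import *
import cv2,numpy as np
for n in("scene","top"):
    f=grab_frame(n); cv2.imwrite(f"pics/{n}0.png",f[:,:,::-1])
    c=camera_info(n); R=cv2.Rodrigues(np.array(c["rvec"],float))[0]
    print(n,np.round(c["K"],1).tolist(),c["D"],(-R.T@np.array(c["tvec"]).ravel()).round())
    for l in("carrier","dock","bottle0","beaker","jar","tipbox"):
        print(l,[(np.round(d["point"]).tolist(),round(d["score"],2)) for d in recognise(l,n)])
s=get_state();print(s["clock"],s["tool_rot"],s["grip_width"])
E
```

```text
scene [[385.7, 0.0, 257.2], [0.0, 385.7, 191.2], [0.0, 0.0, 1.0]] [-0.08086376  0.          0.          0.          0.        ] [772. 740. 861.]
carrier [([279.0, 239.0], 0.65), ([243.0, 169.0], 0.63)]
dock [([279.0, 238.0], 0.93), ([245.0, 172.0], 0.19)]
bottle0 [([215.0, 158.0], 0.88), ([264.0, 151.0], 0.82), ([176.0, 171.0], 0.81), ([178.0, 141.0], 0.67), ([241.0, 155.0], 0.56)]
beaker [([196.0, 115.0], 0.92), ([216.0, 161.0], 0.41)]
jar [([255.0, 304.0], 0.6), ([324.0, 291.0], 0.37)]
tipbox [([324.0, 291.0], 0.81)]
top [[357.0, 0.0, 253.3], [0.0, 357.0, 196.1], [0.0, 0.0, 1.0]] [-0.11319778  0.          0.          0.          0.        ] [402.  45. 844.]
carrier [([284.0, 162.0], 0.72)]
dock [([193.0, 194.0], 0.59), ([283.0, 164.0], 0.52)]
bottle0 [([272.0, 135.0], 0.91), ([334.0, 101.0], 0.89), ([279.0, 197.0], 0.83), ([279.0, 168.0], 0.7), ([292.0, 89.0], 0.65)]
beaker [([402.0, 129.0], 0.87), ([282.0, 161.0], 0.6)]
jar [([113.0, 152.0], 0.96), ([271.0, 134.0], 0.34)]
tipbox []
0.7 [-2.35915479e-05  9.91962472e-01  1.26532422e-01  4.82861144e-07] 85.26081579048166
```

View pics/scene0.png

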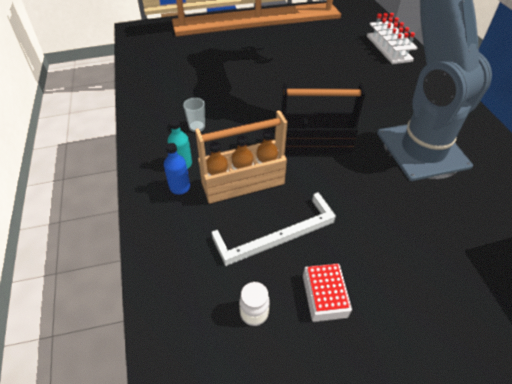

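View pics/top0.png

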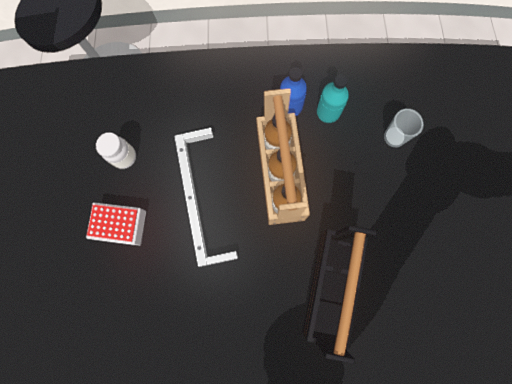

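Both views show the light-wood carrier (scene 243,165; top 285,160), with the dock to its left (top 190,195). The black look-alike, the blue and turquoise bottles and the beaker stand on its far side. Next I'll crop for corner pixels.

```bash
python3 - <<'E'
import cv2
a=cv2.imread("pics/top0.png")[80:275,165:315]; cv2.imwrite("pics/tc.png",cv2.resize(a,None,fx=3,fy=3,interpolation=2))
a=cv2.imread("pics/scene0.png")[100:270,160:345]; cv2.imwrite("pics/sc.png",cv2.resize(a,None,fx=3,fy=3,interpolation=2))
E
```

```text
(no output)
```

View pics/tc.png

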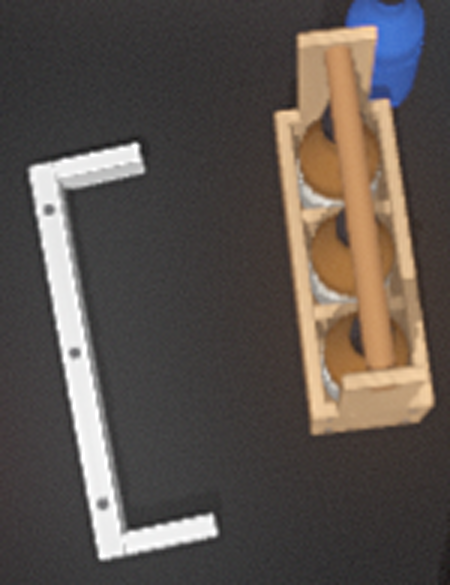

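View pics/sc.png

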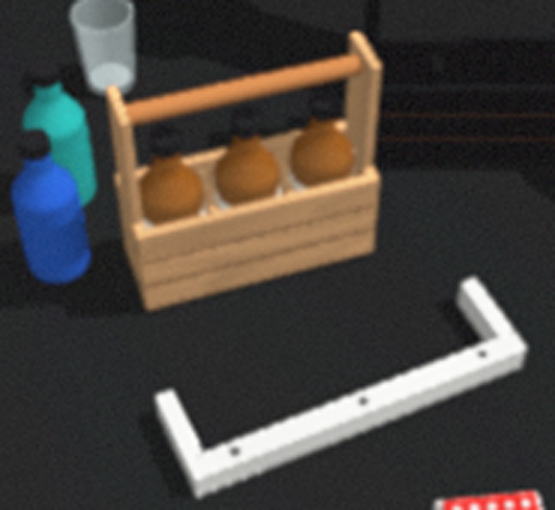

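```bash
cat > h.py <<'E'
from rig import *
import cv2,numpy as np
from scipy.optimize import least_squares
def proj(P,n):
    c=camera_info(n); return cv2.projectPoints(np.array(P,float),np.array(c["rvec"],float),np.array(c["tvec"],float),np.array(c["K"],float),np.array(c["D"],float))[0][:,0]
def W(p,P):
    P=np.atleast_2d(np.array(P,float)); c,s=np.cos(p[2]),np.sin(p[2])
    return np.c_[p[0]+c*P[:,0]-s*P[:,1],p[1]+s*P[:,0]+c*P[:,1],P[:,2]]
def fit(obs,p0):
    f=lambda p:np.concatenate([(proj(W(p,[o[0] for o in L]),n)-[o[1] for o in L]) for n,L in obs.items()]).ravel()
    r=least_squares(f,p0,loss="soft_l1",x_scale=[100,100,1]); return r.x,f(r.x).reshape(-1,2)
def ground(px,n,z=0):
    c=camera_info(n);R=cv2.Rodrigues(np.array(c["rvec"],float))[0];t=np.array(c["tvec"],float).ravel()
    u=cv2.undistortPoints(np.array([[px]],float),np.array(c["K"],float),np.array(c["D"],float))[0,0]
    o=-R.T@t;d=R.T@np.r_[u,1];return o+d*(z-o[2])/d[2]
E
python3 - <<'E'
from h import *
def cr(L,ox,oy): return [(P,((q[0]+.5)/3-.5+ox,(q[1]+.5)/3-.5+oy)) for P,q in L]
D={"top":cr([((20,-160,30),(30,166)),((-70,-160,30),(140,143)),((-70,-145,30),(144,158)),((0,-145,30),(62,180)),((20,160,30),(100,558)),((-70,160,30),(217,535)),((-70,145,30),(213,513)),((0,145,30),(122,540))],165,80),
"scene":cr([((20,-160,30),(198,480)),((20,160,30),(525,347)),((-70,-160,30),(155,397)),((-70,-145,30),(175,390)),((-70,160,30),(480,277)),((-70,145,30),(458,287)),((0,-145,30),(203,450)),((0,145,30),(495,340))],160,100)}
C={"top":cr([((25,-114,226),(298,36)),((-25,-114,226),(377,28)),((-42,114,106),(433,405)),((-42,-114,106),(388,100)),((42,114,106),(312,433)),((42,-114,106),(275,113))],165,80),
"scene":cr([((42,114,106),(378,175)),((42,-114,106),(137,228)),((42,114,6),(375,250)),((42,-114,6),(150,305)),((25,114,226),(380,62)),((25,-114,226),(130,118))],160,100)}
for nm,o,p0 in(("dock",D,[500,180,1.57]),("car",C,[500,0,1.57])):
    for k in (None,"top","scene"):
        p,r=fit(o if k is None else {k:o[k]},p0); print(nm,k,p.round(3).tolist(),r.round(1).tolist() if k is None else "")
    if nm=="dock":pd=p
for px in [(327,120),(287,112)]:print("bottle base",ground(px,"top"))
for px in [(330,235),(310,340),(338,358),(370,232)]:print("black",ground(px,"top",106))
print("beaker",ground((395,142),"top"))
E
```

```text
dock None [562.067, 208.982, 1.751] [[0.3, 0.1], [-0.5, -0.1], [-0.7, 0.5], [-1.5, -0.7], [0.0, 0.2], [-0.2, -0.2], [-0.2, 0.6], [0.0, -2.1], [-0.9, -0.9], [0.6, -0.0], [0.3, -0.9], [-0.9, -0.6], [-1.6, -0.0], [1.2, -1.7], [-0.0, 0.5], [1.9, -1.2]]
dock top [561.877, 208.189, 1.748] 
dock scene [562.525, 210.51, 1.754] 
car None [608.582, 3.469, 1.655] [[0.1, -0.2], [0.1, -0.6], [0.6, 0.6], [0.6, 0.4], [0.8, -4.0], [0.5, 0.5], [1.2, 0.9], [1.3, 3.1], [-0.2, -0.2], [0.0, 1.1], [1.4, 0.9], [-2.4, 1.7]]
car top [608.3, 4.47, 1.653] 
car scene [608.292, -1.392, 1.64] 
bottle base [ 751.50883317 -119.81835388    0.        ]
bottle base [776.78184009 -20.32652191   0.        ]
black [456.00851503 -87.85108175 106.        ]
black [248.45648052 -36.52664331 106.        ]
black [211.1001155  -90.62776465 106.        ]
black [ 459.02799034 -171.43920085  106.        ]
beaker [ 688.19361012 -286.42763286    0.        ]
```

Both fits agree between the two cameras to a few mm. Now I'll check the leaning-hand poses for IK, then move to the pre-contact pose.

```bash
cat >> h.py <<'E'
from scipy.spatial.transform import Rotation as Ro
DOCK=np.array([562.1,208.8,1.750]); CAR=np.array([608.5,3.5,1.653])
def quat(yaw,th,sg):
    f=np.array([np.cos(yaw),np.sin(yaw),0]);l=np.array([-f[1],f[0],0])
    z=f*np.sin(th)-np.array([0,0,1])*np.cos(th);y=sg*l;x=np.cross(y,z)
    q=Ro.from_matrix(np.c_[x,y,z]).as_quat();return q[[3,0,1,2]]
E
python3 - <<'E'
from h import *
goal=W(DOCK,[(-42,0,0)])[0]; GP=np.r_[goal[:2],1.75]
for th in(35,40,45):
  for sg in(1,-1):
    t=np.radians(th)
    a=solve_ik(W(CAR,[(-110,0,220)])[0],quat(1.653,t,sg)); b=solve_ik(W(CAR,[(-42,0,12)])[0],quat(1.653,t,sg)); c=solve_ik(W(GP,[(-42,0,12)])[0],quat(1.75,t,sg))
    print(th,sg,*[None if k is None else np.round(k,2).tolist() for k in(a,b,c)])
E
```

```text
35 1 [0.23, 0.71, 0.35, 1.39, -0.71, 1.52, -2.32] [0.21, 0.88, 0.21, 1.64, -0.81, 1.11, -2.14] [0.03, 0.82, 0.08, 1.81, -0.86, 0.92, -2.2]
35 -1 [0.76, 0.75, -0.67, 1.36, -0.15, 1.34, 0.32] [0.67, 0.93, -0.61, 1.62, -0.13, 0.89, 0.39] [0.46, 0.89, -0.64, 1.79, -0.19, 0.7, 0.32]
40 1 [0.26, 0.75, 0.37, 1.36, -0.77, 1.6, -2.27] [0.24, 0.92, 0.21, 1.61, -0.85, 1.19, -2.09] [0.06, 0.86, 0.09, 1.78, -0.91, 1.0, -2.13]
40 -1 [0.79, 0.79, -0.69, 1.34, -0.2, 1.37, 0.36] [0.71, 0.98, -0.63, 1.59, -0.17, 0.94, 0.45] [0.51, 0.93, -0.66, 1.77, -0.25, 0.74, 0.41]
45 1 [0.29, 0.79, 0.38, 1.34, -0.83, 1.67, -2.23] [0.28, 0.97, 0.21, 1.57, -0.89, 1.27, -2.05] [0.1, 0.9, 0.1, 1.76, -0.95, 1.08, -2.06]
45 -1 [0.82, 0.84, -0.7, 1.32, -0.24, 1.41, 0.39] [0.74, 1.03, -0.65, 1.55, -0.21, 0.99, 0.5] [0.55, 0.98, -0.68, 1.74, -0.3, 0.78, 0.48]
```

```bash
python3 - <<'E'
from h import *
q=quat(1.653,np.radians(40),-1)
reach(W(CAR,[(-110,0,220)])[0],q)
line_to(W(CAR,[(-75,0,12)])[0],150,guard=12)
s=get_state();print(s["clock"],s["tcp_pos"],s["contact_force"])
a=grab_frame("scene")[60:270,100:400];b=grab_frame("top")[60:270,150:450]
cv2.imwrite("pics/p1.png",np.vstack([cv2.resize(x,None,fx=1.4,fy=1.4) for x in(a,b)])[:,:,::-1])
E
```

```text
4.6917 [615.22453707 -71.48386847  12.834637  ] [ 0.11103985 -0.23432026 -0.07016159]
```

View pics/p1.png

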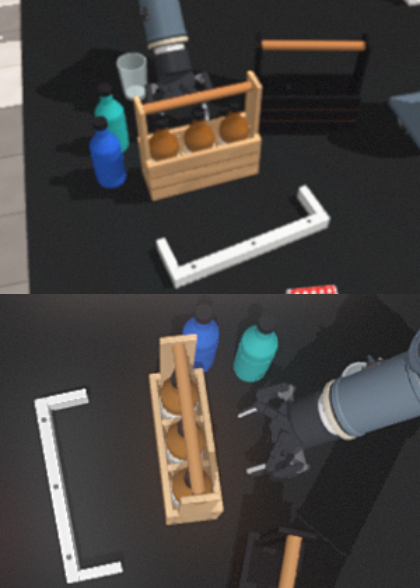

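The gripper stands low behind the carrier, with the fingertips at about (245,412) and (255,470) in the lower half, and nothing has been disturbed. Now I'll make contact and push most of the way.

```bash
python3 - <<'E'
from h import *
q0=quat(1.653,np.radians(40),-1)
hit=line_to(W(CAR,[(-25,0,12)])[0],40,attitude=q0,guard=4)
s=get_state();p=np.array(s["tcp_pos"]);c=W(CAR,[(0,0,0)])[0]
f=np.array([np.cos(1.653),np.sin(1.653)]);off=(p[:2]-c[:2])@f
print(hit,s["clock"],p,s["contact_force"],"offset",off)
if hit and -60<off<-30:
    G=W(DOCK,[(-42-25,0,0)])[0]; GP=np.r_[G[:2],1.75]      # stop 25 mm short
    line_to(W(GP,[(off,0,12)])[0],45,attitude=quat(1.75,np.radians(40),-1),guard=35)
    s=get_state();print(s["clock"],s["tcp_pos"],s["contact_force"])
a=grab_frame("scene")[60:270,100:400];b=grab_frame("top")[60:270,150:450]
cv2.imwrite("pics/p2.png",np.vstack([cv2.resize(x,None,fx=1.4,fy=1.4) for x in(a,b)])[:,:,::-1])
E
```

```text
False 6.1917 [610.63140843 -21.8082702   11.89002846] [-0.67751216  0.15506384  0.17641582] offset -25.397821076470585
```

View pics/p2.png

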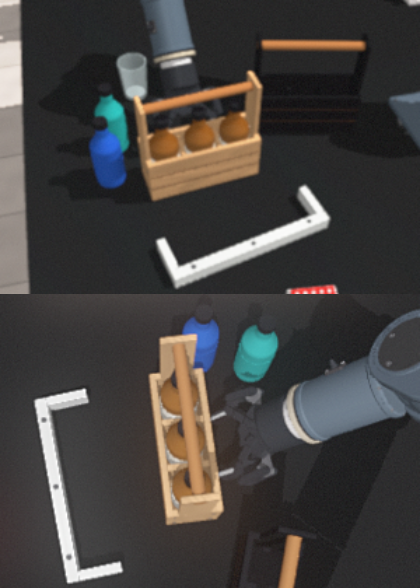

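At TCP offset −25 there is still no contact, because the open fingers stand back. At 40° lean the body clearance is thin, so I'll back off, lean further and approach again.

```bash
python3 - <<'E'
from h import *
th=np.radians(54); q0=quat(1.653,th,-1)
line_to(W(CAR,[(-65,0,16)])[0],80,attitude=q0)
hit=line_to(W(CAR,[(0,0,14)])[0],35,guard=4)
s=get_state();p=np.array(s["tcp_pos"]);c=W(CAR,[(0,0,0)])[0]
f=np.array([np.cos(1.653),np.sin(1.653)]);off=(p[:2]-c[:2])@f
print(hit,s["clock"],p,s["contact_force"],s["moment"],"offset",off)
a=grab_frame("scene")[60:270,100:400];b=grab_frame("top")[60:270,150:450]
cv2.imwrite("pics/p3.png",np.vstack([cv2.resize(x,None,fx=1.4,fy=1.4) for x in(a,b)])[:,:,::-1])
E
```

```text
True 8.325 [609.31762783  -7.62256445  13.96395078] [-0.3317072  -0.79670154  0.2988812 ] [-0.8206587  -0.10615286  0.00494545] offset -11.152141895560083
```

View pics/p3.png

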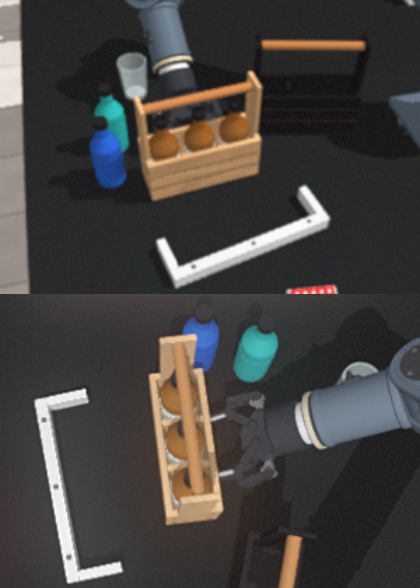

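```bash
python3 - <<'E'
from h import *
s=get_state();p=np.array(s["tcp_pos"])
for px in((211,418),(219,474)):
    w=ground((px[0]/1.4+150,(px[1]-294)/1.4+60),"top",22);c,s_=np.cos(-CAR[2]),np.sin(-CAR[2]);d=w[:2]-CAR[:2];print(w,c*d[0]-s_*d[1],s_*d[0]+c*d[1])
print("wall/rim px",proj(W(CAR,[(-42,-50,106),(-42,0,106),(-42,50,106),(-42,0,20)]),"top"))
a=grab_frame("wrist");b=grab_frame("top")[100:200,255:355]
cv2.imwrite("pics/p4.png",np.hstack([cv2.resize(a,(512,384)),cv2.resize(b,(284,384),interpolation=2)[:, :] if 0 else cv2.resize(grab_frame("top")[105:205,270:344],(284,384),interpolation=2)])[:,:,::-1])
E
```

```text
[671.28834614 -46.83236907  22.        ] -55.318027363210696 -58.44347384257241
[572.69174941 -54.79837801  22.        ] -55.161259216839994 40.47427789406074
wall/rim px [[298.76775249 140.71696857]
 [301.9801057  162.75975834]
 [305.23480791 185.43598152]
 [298.46899837 172.81476245]]
```

View pics/p4.png

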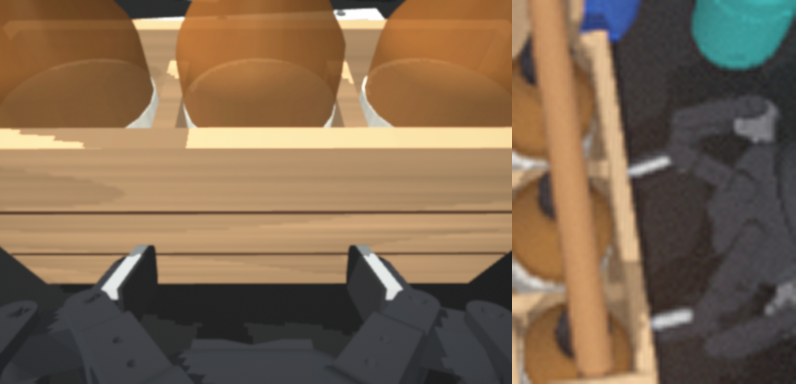

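Wrist view: both fingertips reach the lower wall at about (150,247) and (355,247), and the gripper body is well back from it. I'll retreat a few mm, drop a little lower, and push with the force checked early.

```bash
python3 - <<'E'
from h import *
th=np.radians(54); f3=np.array([np.cos(1.653),np.sin(1.653),0])
p=np.array(get_state()["tcp_pos"])
line_to(p-12*f3+[0,0,-5],60)
hit=line_to(p+12*f3+[0,0,-5],30,guard=6)
s=get_state();pc=np.array(s["tcp_pos"]);print(hit,s["clock"],pc-p,s["contact_force"],s["moment"])
off=(pc-np.r_[CAR[:2],0])@f3
print("off",off)
line_to(pc+15*f3,30,guard=40)
s=get_state();print(s["clock"],s["tcp_pos"],s["contact_force"],s["moment"])
grab_frame("top")
cv2.imwrite("pics/p5.png",cv2.resize(np.hstack([grab_frame("top")[70:230,170:360],grab_frame("scene")[80:240,140:330]]),None,fx=2,fy=2)[:,:,::-1])
E
```

```text
True 9.45 [-0.06466645  0.55636608 -5.30209736] [-0.26761872 -0.54449787  0.18011381] [-0.84763702 -0.05085543 -0.00812276]
off -10.446740145469624
10.1167 [609.0774034    5.00823138   7.68429498] [  1.45010738 -13.73857034   5.68143242] [-1.49720121  0.16179027  0.0648153 ]
```

View pics/p5.png

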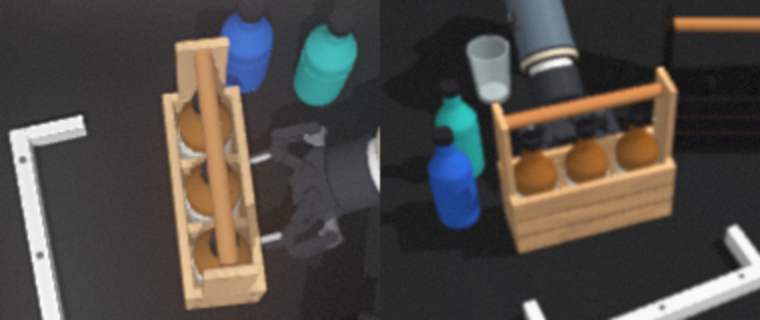

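Contact repeats, and the carrier slides upright at about 14 N with both fingertips on it. Now the main push, turning to the dock's yaw, then a slow guarded final push.

```bash
python3 - <<'E'
from h import *
q=quat(1.75,np.radians(54),-1); off=-10.5
def tgt(x): G=W(DOCK,[(x,0,0)])[0]; return W(np.r_[G[:2],1.75],[(off,0,9)])[0]
print(line_to(tgt(-42-20),45,attitude=q,guard=30))
s=get_state();print(s["clock"],s["tcp_pos"],tgt(-62),s["contact_force"],s["moment"])
if s["clock"]<20:
    print(line_to(tgt(-42+15),20,attitude=q,guard=20))
    s=get_state();p=np.array(s["tcp_pos"]);d=(p-np.r_[DOCK[:2],0])[:2]@[np.cos(1.75),np.sin(1.75)]
    print(s["clock"],p,"tcp dock x",d,"carrier x est",d-off,s["contact_force"],s["moment"])
a=grab_frame("top")[90:280,160:350];b=grab_frame("scene")[110:300,160:350]
cv2.imwrite("pics/p6.png",cv2.resize(np.hstack([a,b]),None,fx=2.1,fy=2.1,interpolation=2)[:,:,::-1])
E
```

```text
False
13.3833 [577.49585854 134.37734453   7.62951683] [575.02283903 137.46101885   9.        ] [  3.95371464 -13.08034922   2.39800036] [-2.06194325 -0.28094547 -0.34783282]
True
14.5583 [574.20184003 156.50464942   6.74929217] tcp dock x -53.61499531152909 carrier x est -43.11499531152909 [ 1.09757337 -3.21937346  1.195858  ] [-0.79191731 -0.16705717  0.08045894]
```

View pics/p6.png

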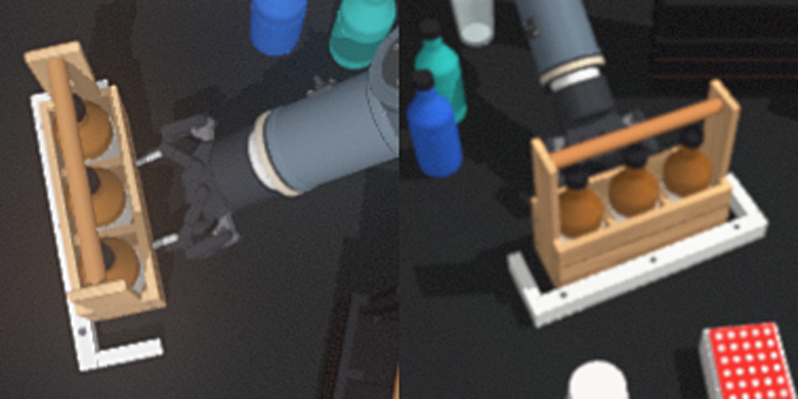

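The carrier stands upright between the arms at the strip. I'll press once more to seat it, then retreat and check from the images.

```bash
python3 - <<'E'
from h import *
f3=np.array([np.cos(1.75),np.sin(1.75),0])
for i in range(2):
    p=np.array(get_state()["tcp_pos"])
    hit=line_to(p+12*f3,20,guard=32)
    s=get_state();q=np.array(s["tcp_pos"]);print(hit,s["clock"],(q-p)@f3,s["contact_force"],s["moment"])
p=np.array(get_state()["tcp_pos"])
line_to(p-80*f3,80)
line_to(p-150*f3+[0,0,230],150)
s=get_state();print(s["clock"],s["contact_force"])
# dock corners known; predict docked carrier edges on the pictures
G=W(DOCK,[(-42,0,0)])[0];GP=np.r_[G[:2],1.75]
P={}
for n in("top","scene"):
    im=cv2.resize(grab_frame(n),None,fx=4,fy=4,interpolation=2)[:,:,::-1].copy()
    for box in([(42,-114,106),(42,114,106),(-42,114,106),(-42,-114,106)],[(42,-114,6),(42,114,6)]):
        q=((proj(W(GP,box),n)+.5)*4-.5).round().astype(np.int32); cv2.polylines(im,[q.reshape(-1,1,2)],len(box)>2,(0,255,0),1)
    P[n]=im
cv2.imwrite("pics/p7.png",np.hstack([P["top"][440:1040,660:1060],P["scene"][640:1240,860:1260]]))
E
```

```text
True 14.9917 -0.2816485573737133 [ 0.61112476 -2.40049528  1.57662991] [-0.85625743 -0.07344383  0.14181905]
True 15.325 -0.25699078549468385 [ 0.07969267 -3.22541039  0.22909539] [-0.82162524 -0.05446368  0.13655407]
18.225 [-0.22676985 -0.41343403 -0.15538433]
```

View pics/p7.png

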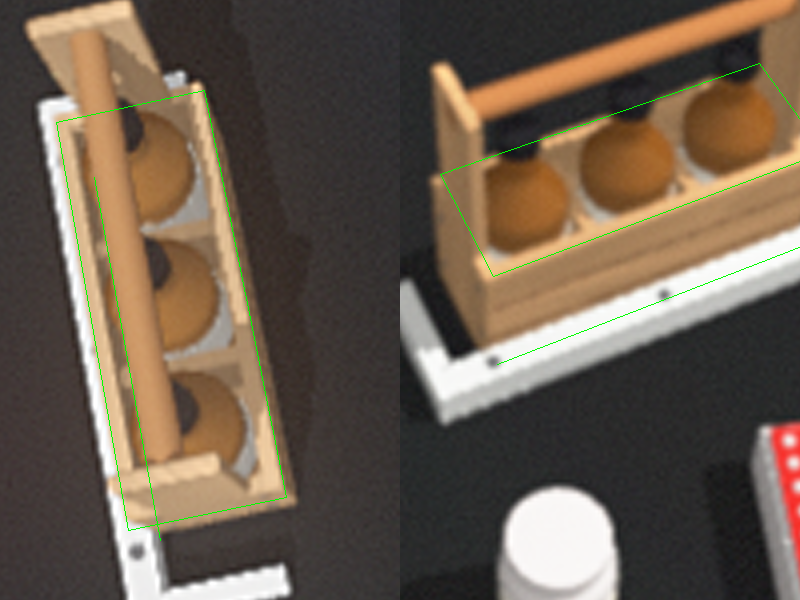

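Clear of the carrier now. It stands upright between the arms, and the predicted docked outline lies within a few mm of it. I'll check the yaw numerically from the lower edge of its robot-side wall.

```bash
python3 - <<'E'
from h import *
G=W(DOCK,[(-42,0,0)])[0];GP=np.r_[G[:2],1.75]
def edge(im,n,pose,x,z,ys,span=9):
    # gradient along the edge normal of (R-B), around predicted line
    g=cv2.GaussianBlur(im[:,:,0].astype(np.float32)-im[:,:,2],(0,0),.7); out=[]
    for y in ys:
        t=np.arange(-span*2,span*2+.1,1.)
        pts=proj(W(pose,[(x+k,y,z) for k in t]),n).astype(np.float32)
        v=cv2.remap(g,pts[:,:1],pts[:,1:],cv2.INTER_CUBIC).ravel(); d=np.gradient(v)
        i=np.argmax(np.abs(d)); out.append((y,t[i],d[i]))
    o=np.array(out); k=np.polyfit(o[:,0],o[:,1],1); 
    for _ in range(3):
        r=abs(o[:,1]-np.polyval(k,o[:,0]));m=r<=max(2,1.5*np.median(r));k=np.polyfit(o[m,0],o[m,1],1)
    return "offset %.1f slope(rad) %.4f n %d/%d"%(k[1],k[0],m.sum(),len(o)), o[::6,1]
ys=np.arange(-100,101,5)
t0=cv2.imread("pics/top0.png")[:,:,::-1]; s0=cv2.imread("pics/scene0.png")[:,:,::-1]
t=grab_frame("top"); s=grab_frame("scene"); cv2.imwrite("pics/tf.png",t[:,:,::-1])
for nm,T,S,p in(("start",t0,s0,CAR),("now",t,s,GP)):
    print(nm,"top  -x bottom",*edge(T,"top",p,-42,6,ys))
    print(nm,"scene +x rim",*edge(S,"scene",p,42,106,ys))
    print(nm,"scene -x rim",*edge(S,"scene",p,-42,106,ys))
# dock strip back edge, brightness same way
for n,im in(("top",t),("scene",s)):
    im2=im.copy();im2[:,:,2]=0
    print("dock back",n,*edge(im2,n,DOCK,20,30,np.arange(-150,151,5)))
E
```

```text
start top  -x bottom offset -13.9 slope(rad) -0.0001 n 38/41 [-14. -14. -13. -14. -14. -15. -14.]
start scene +x rim offset -7.0 slope(rad) -0.0713 n 31/41 [ -9.   1. -12. -10.  -8. -10.   5.]
start scene -x rim offset -2.6 slope(rad) -0.0079 n 27/41 [  3.  -7.  -1.  -4.  -7.  -1. -13.]
now top  -x bottom offset 6.4 slope(rad) -0.0728 n 35/41 [17.  1.  2. 18.  1. 18.  1.]
now scene +x rim offset -7.1 slope(rad) -0.0628 n 29/41 [ -8.   2.  -7. -10.   3. -10.   3.]
now scene -x rim offset -1.1 slope(rad) -0.0062 n 22/41 [14.  9. -3. -1. 13.  0. -1.]
dock back top offset 1.7 slope(rad) -0.0061 n 61/61 [3. 3. 2. 2. 2. 2. 2. 1. 1. 1. 1.]
dock back scene offset 17.3 slope(rad) -0.0022 n 57/61 [18. 17. 18. 18. 16. 17. 18. 18. 17. 17. 10.]
```

```bash
python3 - <<'E'
from h import *
t=cv2.imread("pics/tf.png")[:,:,::-1]
G=W(DOCK,[(-42,0,0)])[0];GP=np.r_[G[:2],1.75]
def e(g,pose,x,z,ys,lo,hi):
    g=cv2.GaussianBlur(g.astype(np.float32),(0,0),.7);k=np.arange(lo,hi,.5);o=[]
    for y in ys:
        p=proj(W(pose,[(x+a,y,z) for a in k]),"top").astype(np.float32)
        d=np.abs(np.gradient(cv2.remap(g,p[:,:1],p[:,1:],cv2.INTER_CUBIC).ravel()));o.append((k*d**4).sum()/(d**4).sum())
    o=np.array(o);c=np.polyfit(ys,o,1);print(c.round(4),(o-np.polyval(c,ys)).std().round(2),o[::5].round(1))
ys=np.arange(-95,96,5);rb=t[:,:,0].astype(float)-t[:,:,2];r=t[:,:,0]
e(rb,GP,-42,6,ys,-8,8); e(r,GP,-42,6,ys,-8,8)
e(rb,GP,-42,106,ys,-6,6); e(rb,GP,42,106,ys,-6,7)
e(r,DOCK,20,30,np.arange(-150,151,5),-7,9); 
E
```

```text
[-0.0024  2.2556] 0.7 [2.7 3.1 2.8 3.1 1.3 0.9 2.3 1.9]
[-4.6000e-03  4.8772e+00] 1.38 [6.1 6.1 6.1 6.  3.  2.6 5.6 5.5]
[-0.007  -3.4121] 0.7 [-1.6 -3.6 -3.9 -3.  -2.7 -4.9 -4.7 -2.9]
[0.0035 0.9672] 0.84 [1.  0.8 0.7 0.6 0.6 0.5 0.5 0.3]
[-0.0053  1.7018] 0.24 [3.1 2.5 2.1 1.9 1.8 1.9 1.7 1.3 1.3 1.  1.1 1.1 1.2]
```

The carrier and the strip are parallel to about 0.3° and their offsets agree to about 1–3 mm, so it is seated. Handing in.

```bash
python3 -c "
from rig import *
s=get_state();print(s['clock'],s['tcp_pos'],s['contact_force']);print(sign_off())"
```

```text
18.425 [601.38649264   8.69972685 233.93890401] [-0.72733128 -0.0532568  -0.37154325]
the job is handed in; nothing more can be done
None
```

The carrier stands upright in the dock with its long side against the stop strip, parallel to it within about 0.3° by the pictures, and the arm finished clear; I handed the job in at 18.4 s but got no verdict back, and I viewed 11 pictures instead of the allowed 10.

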